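# Read the red-labelled culture dish with the hand-held code reader

### The job

Lift the white hand-held code reader off its black charging pad and aim it straight down at the red label on the lid of the culture dish on the light box, its nose about 5 cm above the label, and hold it still there for two seconds. Then gently stand the reader upright on the middle of its pad again and let go. Do not read the blue-labelled dish, and do not touch or shift either dish.

Things in the scene. Friction and masses are not known exactly. Their poses are not given: they have to be found in the camera images.
- reader: Upright hand-held code reader, about 141 mm tall, 0.17 to 0.34 kg: a round black rubber nose (56 mm diameter, 30 mm high) at the bottom, an orange collar, then a white grip 40 mm along its x and 34 mm along its y, from 48 to 140 mm above the origin, the same width all the way up; grip it there across its y. It stands nose down on the pad. The origin is the centre of the flat underside of the nose (the reading window); z runs up along the reader, and it reads along -z.
- pad: Black square charging pad, fixed to the bench, 120 x 120 mm and 8 mm thick, flat on top, with a grey disc (68 mm diameter) printed in the middle where the reader stands. Origin at the centre of its underside, z up; the reader at rest has its origin 8 mm above this.
- dish_red: The dish to read: round clear lidded culture dish, loose, lying flat on the lit white top of the light box (a fixed grey box 280 x 380 mm, its top 60 mm above the bench); 94 mm diameter, with a red square label (36 mm, dark bars) in the middle of its lid. Origin at the centre of its underside, z up; the label lies 16 mm above it.
- dish_blue: The wrong dish: the same but with a blue label, also on the light box. Origin and sizes as for the red one. A flat white slide case (85 x 60 x 18 mm) also lies on the light box; these three stand side by side in any order.

How it is judged:
By the outcome, as a careful person would: the job done as asked, in the order asked, and still so for the second after the job is handed in, with the robot touching nothing.
It also fails if it takes over 50 s, if anything falls off the work surface, if the arm or the gripper's body presses on something with over 40 N, if the wrist force passes 120 N, or if a joint passes its speed limit or range.

### The arm

A 6-joint arm with a two-finger parallel gripper is mounted at the origin on the work surface. World frame = base frame: x ahead of the robot, y to its left, z up, the work surface at z = 0. Lengths are in m, angles in rad, forces in N, time in s.
With the tool pointing down it reaches from about 0.275 to 0.875 m from the base axis. Payload 12.5 kg.
Tool frame: the origin (TCP) lies on the centre line of the jaws, within the pads' length; the fingertips stand 25 mm ahead of it and the grasp point (between the pads) lies 6 mm ahead of it; x points along the fingers, y is the direction in which the jaws open and shut, and the axes are right-handed (so a half turn about x gives the same grasp; the last joint's range is limited). The gripper opens to 85 mm and grips with 20 to 120 N. Pads are 22 mm wide; open, the fingers measure 114 mm over their backs; the gripper's body (76 mm by 85 mm) begins 54 mm behind the grasp point. The pads swing forward as they close: fully open they stand 13 mm farther back than shut.
Start: joints at [1.13, 0.351, 1.652, -0, 1.139, -0.085], TCP at [0.192, 0.516, 0.217] pointing down, gripper open.
Joint ranges: [-2.75, 2.75], [-0.79, 2.1], [0.01, 2.65], [-1.57, 4.71], [0.07, 3.14], [-2.87, 2.87]. Speed limits (rad/s): [2.22, 2.22, 2.79, 3.14, 3.14, 3.14].

### API

Orientations are given as a unit quaternion [w, x, y, z].
In Python, from plant import * gives the robot as it stands. The module is installed in compiled form; this text tells all that it offers.
- The arm moves only by the shell command python3 -m jog 'ROWS'. ROWS is JSON, a list of rows, each an object with "delta_rot": the turn, a rotation vector about the tool's x, y, z in rad, a list of three; "offset": the shift along the tool's x, y, z in mm, a list of three; "grip": the finger opening in mm, from 0 to 85.4. A call has exactly 5 rows; each row shifts and turns the commanded pose from where the row before left it, along the tool's axes as they then stand; what a row does not reach is not made up. A row lasts 1/10 s, in which the tool goes at most 50 mm and 8.59 degrees, less where a joint would pass 70% of its speed; a pose out of reach is approached as far as the arm can. A call is refused whole if a number of a shift passes 50 or a number of a turn 0.15, either way. A call with a gripper value outside its range is refused whole. The fingers move at their own pace and stop on an object; the grip force is fixed at half the most. Time passes only in rows, so rows that do not move let the fingers close, or fill a call up. It gives the time, the measured TCP pose, the force and the opening at its end, in the units of the state.
- read_state(): the state, without advancing time (a new reading comes with each control period).
- grab_frame(name): name is "side" or "top" or "wrist"; returns the picture (384x512x3 uint8, red, green, blue); there is no depth.
- camera_model(name): a dict with "K" (3x3 intrinsics, pixels), "dist_coeffs" ([k1, k2, p1, p2, k3] as OpenCV has them; the pictures are not rectified), "view" (4x4, takes a point from world to camera coordinates); the wrist camera has in their place "T_tool_cam" (4x4, takes a point from camera to tool coordinates, whose origin is the TCP and whose axes are the tool frame's). Camera axes: x right, y down, z forward; pixel columns grow to the right and rows downward; lengths in m; the calibration is good to about 2 mm. A picture is of the moment at which its call begins: read the wrist's pose just before it. camera_model takes no time and is no camera call.
- sign_off(): hands the job in, once; it reports no verdict.
Trained networks look in the newest picture that a camera, given by its name, has taken for a name from the list of things; names that differ only in an ending like _2 or _b are one class to them, and where a whole thing is asked for, a point or a joint stands for the part that bears it (a point fixed in the world has none). Each returns a list of dicts, best first, with "confidence" (0 to 1); they miss things now and then, are a little off and sometimes report something else, mostly with a low value. They report only what shows in the picture. A call takes as long as a camera call.
- silhouettes(thing, camera): "region" (384x512 bool, what is visible of it) and "centre" ([column, row] in pixels, amid what is visible of it).
The state is a dict: "t": time; "qpos": joint angles; "qvel": joint speeds; "joint_efforts": joint torques, N m; "tool_pos": TCP position; "ee_rot": TCP orientation; "force": force on the tool from outside, world axes, zero at the start; "torque": the same for the moment, N m; "opening": finger opening in m.
Only numpy, scipy, OpenCV 4.12 (cv2) and the standard library are available. Lean on these libraries where they do the work, as an engineer would, in place of code of your own. Each camera call takes 0.05 s, during which the arm holds its last target.

## Working session

There is one attempt and no reset: what is moved stays moved. The work goes in short steps, Python scripts to look and compute and a shell command to move; the robot and the scene stay as the last step left them, time stands still between calls to the robot, and variables do not carry over. Pictures are saved under pics/ and viewed, and the job is handed in when it is done.

```bash
mkdir -p pics; cat > h.py <<'E'
from plant import *
import numpy as np, cv2
from scipy.spatial.transform import Rotation as R
def rot(q): return R.from_quat([q[1],q[2],q[3],q[0]])
def save(n,im): cv2.imwrite('pics/'+n+'.png',im[:,:,::-1])
def ray(cam,px,st=None):
    c=camera_model(cam)
    u=cv2.undistortPoints(np.array([[px]],float),np.array(c['K']),np.array(c['dist_coeffs']))[0,0]
    d=np.array([u[0],u[1],1.])
    if 'view' in c:
        V=np.linalg.inv(np.array(c['view']))
    else:
        T=np.eye(4);T[:3,:3]=rot(st['ee_rot']).as_matrix();T[:3,3]=st['tool_pos'];V=T@np.array(c['T_tool_cam'])
    return V[:3,3],V[:3,:3]@d
def atz(cam,px,z,st=None):
    o,d=ray(cam,px,st); return o+d*(z-o[2])/d[2]
def proj(cam,P,st=None):
    c=camera_model(cam)
    if 'view' in c: V=np.array(c['view'])
    else:
        T=np.eye(4);T[:3,:3]=rot(st['ee_rot']).as_matrix();T[:3,3]=st['tool_pos'];V=np.linalg.inv(T@np.array(c['T_tool_cam']))
    return cv2.projectPoints(np.atleast_2d(np.array(P,float)),cv2.Rodrigues(V[:3,:3])[0],V[:3,3],np.array(c['K']),np.array(c['dist_coeffs']))[0][:,0]
E
python3 - <<'E'
from h import *
s=read_state(); print(s); print(rot(s['ee_rot']).as_matrix().round(3))
for c in ['side','top','wrist']:
    save(c+'0',grab_frame(c))
    for t in ['reader','pad','dish_red','dish_blue']:
        print(c,t,[(round(d['confidence'],2),np.round(d['centre'],1),d['region'].sum()) for d in silhouettes(t,c)[:2]])
E
```

```text
{'t': 0.0, 'qpos': array([ 1.13034936e+00,  3.51267851e-01,  1.65245405e+00,  3.38736506e-06,
        1.13911750e+00, -8.46204531e-02]), 'qvel': array([ 0.00214324, -0.00045126, -0.00044267, -0.00038796, -0.00085304,
        0.00169524]), 'joint_efforts': array([ 4.87738089e-04, -5.06109560e+01, -2.91410851e+01, -3.10641769e-05,
        4.50259118e-03, -9.19688517e-06]), 'tool_pos': array([0.19142928, 0.51521882, 0.21692974]), 'ee_rot': array([ 0.69582953,  0.12471611,  0.69606042, -0.12556691]), 'force': array([ 0.61485532, -0.0317672 , -0.26819632]), 'torque': array([-0.02739797,  0.00086816,  0.00831774]), 'opening': 0.08546222373494808}
[[-0.001  0.348  0.937]
 [-0.001  0.937 -0.348]
 [-1.    -0.001 -0.   ]]
side reader [(0.87, array([333.2, 273.5]), np.int64(2672))]
side pad [(0.56, array([327.6, 311.9]), np.int64(2667))]
side dish_red [(0.67, array([278.2, 175.3]), np.int64(1037))]
side dish_blue [(0.91, array([222.6, 132.1]), np.int64(658))]
top reader [(0.63, array([380.4, 191.4]), np.int64(816))]
top pad [(0.84, array([363.6, 200.8]), np.int64(1714))]
top dish_red [(0.88, array([248.2, 173.6]), np.int64(1178))]
top dish_blue [(0.76, array([144.7, 184.1]), np.int64(1253))]
wrist reader []
wrist pad []
wrist dish_red []
wrist dish_blue []
```

```bash
python3 - <<'E'
from h import *
a=cv2.imread('pics/top0.png');b=cv2.imread('pics/side0.png')
cv2.imwrite('pics/t0b.png',cv2.resize(a[100:300,80:450],None,fx=2.1,fy=2.1,interpolation=cv2.INTER_CUBIC))
cv2.imwrite('pics/s0b.png',cv2.resize(b[80:360,150:420],None,fx=2.1,fy=2.1,interpolation=cv2.INTER_CUBIC))
for c,t,px in [('top','pad',(363.6,200.8)),]: print(atz(c,px,.008))
print('red',atz('top',(248.2,173.6),.072),atz('side',(278.2,175.3),.068))
print('blue',atz('top',(144.7,184.1),.072),atz('side',(222.6,132.1),.068))
print('reader',atz('top',(380.4,191.4),.12),atz('side',(333.2,273.5),.075))
E
```

```text
[ 0.50040504 -0.33057615  0.008     ]
red [ 0.55849611 -0.04191398  0.072     ] [ 0.56785788 -0.04407113  0.068     ]
blue [0.53467636 0.20208974 0.072     ] [0.54099682 0.20720698 0.068     ]
reader [ 0.50602079 -0.33438018  0.12      ] [ 0.50283223 -0.35576848  0.075     ]
```

View pics/top0.png

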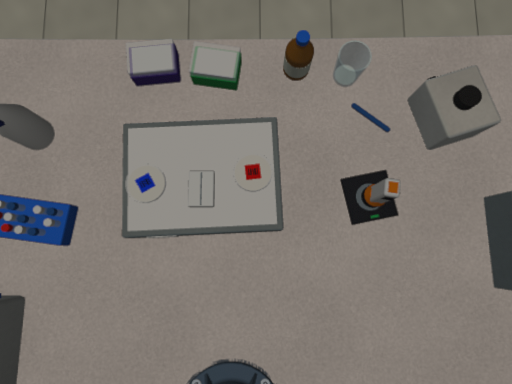

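View pics/side0.png

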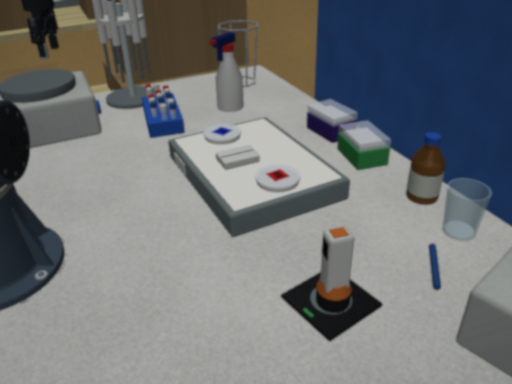

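The top picture shows the pad at about (369,197) with the reader's orange-topped grip at (388,188). The red dish is at (253,172) and the blue one at (145,183), with the slide case between them. The side view agrees. Next I refine the positions.

```bash
python3 - <<'E'
from h import *
a=cv2.imread('pics/top0.png')[:,:,::-1].astype(int);b=cv2.imread('pics/side0.png')[:,:,::-1].astype(int)
for n,im,(x0,x1,y0,y1) in [('top',a,(230,275,150,195)),('side',b,(255,305,160,195))]:
    m=(im[...,0]>120)&(im[...,1]<70)&(im[...,2]<70); m2=np.zeros_like(m);m2[y0:y1,x0:x1]=m[y0:y1,x0:x1]
    h=cv2.convexHull(np.argwhere(m2)[:,::-1].astype(np.int32)); M=cv2.moments(h); c=(M['m10']/M['m00'],M['m01']/M['m00'])
    print('label',n,c,atz(n,c,.076))
A=cv2.imread('pics/top0.png')
cv2.imwrite('pics/t0c.png',cv2.resize(A[160:235,330:415],None,fx=7,fy=7,interpolation=cv2.INTER_CUBIC))
B=cv2.imread('pics/side0.png')
cv2.imwrite('pics/s0c.png',cv2.resize(B[220:340,275:390],None,fx=5,fy=5,interpolation=cv2.INTER_CUBIC))
E
```

```text
label top (252.3910093299406, 171.3910093299406) [ 0.56290362 -0.05190422  0.076     ]
label side (277.2953367875648, 174.71502590673575) [ 0.56114928 -0.05302439  0.076     ]
```

View pics/t0c.png

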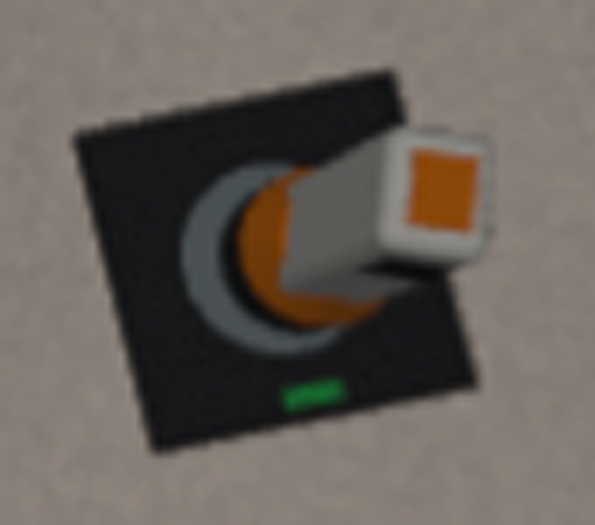

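View pics/s0c.png

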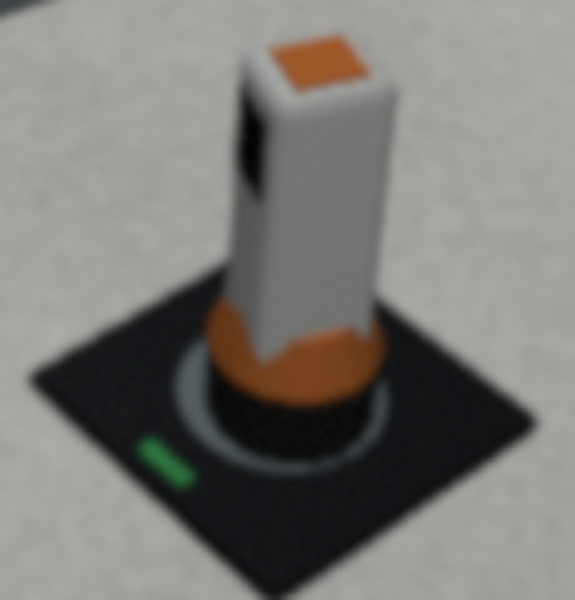

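The top crop shows the pad corners at about (341,179), (386,170), (398,215) and (352,225). The reader's top face is centred near (393,188), and its long axis lies roughly along image vertical, which is world x. Next I compute its position and yaw.

```bash
python3 - <<'E'
from h import *
f=lambda p:np.array(p)/7.+[330,160]-.43
P=[atz('top',f(p),.008) for p in [(75,133),(395,70),(478,387),(155,452)]]
print('padC',np.mean(P,0),[np.linalg.norm(P[i]-P[i-1]).round(4) for i in range(4)]); 
e=P[1]-P[0];print('pad yaw mod90',np.degrees(np.arctan2(e[1],e[0])))
e=P[3]-P[0];print(np.degrees(np.arctan2(e[1],e[0])))
g=lambda p:np.array(p)/5.+[275,220]-.4
P=[atz('side',g(p),.008) for p in [(33,378),(275,600),(535,423)]]
print('pad side centre',(P[0]+P[2])/2)
O=[atz('top',f(p),.1405) for p in [(412,151),(480,156),(474,230),(408,225)]]
print('orange',np.mean(O,0),[np.linalg.norm(O[i]-O[i-1]).round(4) for i in range(4)])
for i in range(4):
    e=O[i]-O[i-1];print(np.degrees(np.arctan2(e[1],e[0])))
O=[atz('side',g(p),.149) for p in [(270,52),(342,36),(370,75),(294,90)]]
print('orange side',np.mean(O,0))
for i in range(4):
    e=O[i]-O[i-1];print(np.degrees(np.arctan2(e[1],e[0])),np.linalg.norm(e))
O=[atz('top',f(p),.149) for p in [(412,151),(480,156),(474,230),(408,225)]]
print('orange149',np.mean(O,0))
E
```

```text
padC [ 0.51113176 -0.34435893  0.008     ] [np.float64(0.118), np.float64(0.1188), np.float64(0.1177), np.float64(0.1175)]
pad yaw mod90 -79.08768486545002
-168.65584188768895
pad side centre [ 0.50872953 -0.34730664  0.008     ]
orange [ 0.51263455 -0.35445316  0.1405    ] [np.float64(0.0232), np.float64(0.0207), np.float64(0.0233), np.float64(0.02)]
-6.654896537368945
-94.75739358513034
171.6304115003566
85.18037299668295
orange side [ 0.50978303 -0.35041255  0.149     ]
79.23974502742936 0.01877013372840233
-7.5727467201733125 0.02349855799299687
-99.56680361414725 0.0197291081892909
170.0842839682597 0.023875718098950133
orange149 [ 0.51115578 -0.3511528   0.149     ]
```

```bash
python3 -m jog '[{"delta_rot":[0,0,0],"offset":[-10,-16,14],"grip":85},{"delta_rot":[0,0,0],"offset":[-10,-32,27],"grip":85},{"delta_rot":[0,0,0],"offset":[-10,-32,27],"grip":85},{"delta_rot":[0,0,0],"offset":[-10,-32,27],"grip":85},{"delta_rot":[0,0,0],"offset":[0,-32,27],"grip":85}]'
python3 -m jog '[{"delta_rot":[0,0,0],"offset":[0,-32,27],"grip":85},{"delta_rot":[0,0,0],"offset":[0,-32,27],"grip":85},{"delta_rot":[0,0,0],"offset":[0,-32,27],"grip":85},{"delta_rot":[0,0,0],"offset":[0,-32,27],"grip":85},{"delta_rot":[0,0,0],"offset":[0,-32,27],"grip":85}]'
```

```text
t: 1.25
tool_pos: [0.2563, 0.337, 0.2587]
ee_rot: [0.696, 0.126, 0.696, -0.124]
force: [0.9, 0.5, 0.3]
opening: 0.0854
t: 1.75
tool_pos: [0.3268, 0.1395, 0.2578]
ee_rot: [0.696, 0.125, 0.696, -0.125]
force: [0.4, 0.7, 0.2]
opening: 0.085
```

```bash
python3 -m jog '[{"delta_rot":[0,0,0],"offset":[0,-32,27],"grip":85},{"delta_rot":[0,0,0],"offset":[0,-32,27],"grip":85},{"delta_rot":[0,0,0],"offset":[0,-32,27],"grip":85},{"delta_rot":[0,0,0],"offset":[0,-32,27],"grip":85},{"delta_rot":[0,0,0],"offset":[0,-32,27],"grip":85}]'
python3 -m jog '[{"delta_rot":[0,0,0],"offset":[0,-32,27],"grip":85},{"delta_rot":[0,0,0],"offset":[0,-32,27],"grip":85},{"delta_rot":[0,0,0],"offset":[0,-32,27],"grip":85},{"delta_rot":[0,0,0],"offset":[0,-16,14],"grip":85},{"delta_rot":[0,0,0],"offset":[0,0,0],"grip":85}]'
python3 - <<'E'
from h import *
s=read_state();save('w1',grab_frame('wrist'));print(s['tool_pos'],s['ee_rot'],s['qpos'].round(2))
print(proj('wrist',[[.5105,-.349,.149],[.562,-.0525,.076],[.51,-.346,.008]],s))
E
```

```text
t: 2.25
tool_pos: [0.3977, -0.0578, 0.2577]
ee_rot: [0.696, 0.125, 0.696, -0.125]
force: [1.8, -0.2, 1.1]
opening: 0.0849
t: 2.75
tool_pos: [0.4479, -0.1962, 0.2572]
ee_rot: [0.696, 0.126, 0.696, -0.126]
force: [-0.0, 1.3, -0.7]
opening: 0.0852
[ 0.4478614  -0.19615525  0.25716836] [ 0.69576132  0.12589771  0.69582841 -0.12605068] [-0.51  0.2   1.75 -0.    1.19 -1.72]
[[149.09949925 284.466561  ]
 [387.67276678 215.23237076]
 [184.30838793 232.12289775]]
```

View pics/w1.png

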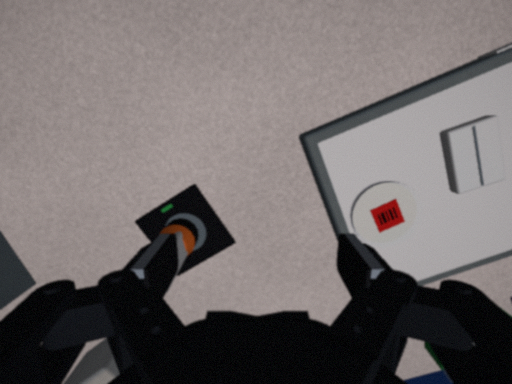

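Predictions match the wrist picture, with the red label at (387,215) and the pad at (186,230). A finger hides the reader's top, so I go past it for a clear view of its top and yaw.

```bash
python3 -m jog '[{"delta_rot":[0,0,0],"offset":[0,-20,35],"grip":85},{"delta_rot":[0,0,0],"offset":[0,-28,42],"grip":85},{"delta_rot":[0,0,0],"offset":[0,-28,42],"grip":85},{"delta_rot":[0,0,0],"offset":[0,-25,42],"grip":85},{"delta_rot":[0,0,0],"offset":[0,-20,41],"grip":85}]'
python3 -m jog '[{"delta_rot":[-0.1,0,0],"offset":[0,0,0],"grip":85},{"delta_rot":[-0.11,0,0],"offset":[0,0,0],"grip":85},{"delta_rot":[0,0,0],"offset":[0,0,0],"grip":85},{"delta_rot":[0,0,0],"offset":[0,0,0],"grip":85},{"delta_rot":[0,0,0],"offset":[0,0,0],"grip":85}]'
python3 - <<'E'
from h import *
s=read_state();save('w2',grab_frame('wrist'));print(s['tool_pos'],rot(s['ee_rot']).as_matrix().round(4),s['qpos'].round(2))
print(proj('wrist',[[.5105,-.349,.149],[.51,-.346,.008]],s))
E
```

```text
t: 3.3
tool_pos: [0.595, -0.3776, 0.2577]
ee_rot: [0.696, 0.125, 0.696, -0.125]
force: [0.6, 0.2, 0.3]
opening: 0.0849
t: 3.8
tool_pos: [0.5941, -0.3764, 0.2579]
ee_rot: [0.705, 0.052, 0.705, -0.052]
force: [-0.2, -0.1, -0.9]
opening: 0.0849
[ 0.59409392 -0.37641939  0.25794082] [[ 3.000e-04  1.471e-01  9.891e-01]
 [-2.000e-04  9.891e-01 -1.471e-01]
 [-1.000e+00 -2.000e-04  3.000e-04]] [-0.63  0.61  1.15  0.    1.38 -2.05]
[[272.44006875  97.45069306]
 [268.96161977 104.38604038]]
```

View pics/w2.png

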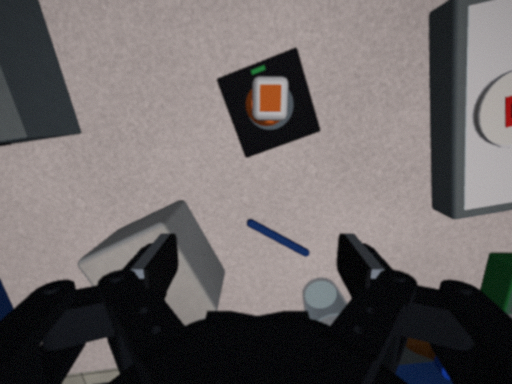

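The wrist view shows the reader's top at about (270,98), close to axis-aligned, and the pad around (268,102). I measure it precisely.

```bash
python3 - <<'E'
from h import *
s=read_state();im=cv2.imread('pics/w2.png');h=cv2.cvtColor(im,cv2.COLOR_BGR2HSV)
sub=np.zeros(im.shape[:2],bool);sub[76:121,251:291]=1
m=((h[...,2]>150))&sub
m[:, :]=cv2.morphologyEx(m.astype(np.uint8),cv2.MORPH_CLOSE,np.ones((25,25)))>0
r=cv2.minAreaRect(np.argwhere(m)[:,::-1].astype(np.float32)+0);print('white',r)
def info(box,z):
    P=[atz('wrist',p,z,s) for p in box];print(np.mean(P,0))
    for i in range(4):
        e=P[i]-P[i-1];print(np.degrees(np.arctan2(e[1],e[0])).round(1),np.linalg.norm(e).round(4))
info(cv2.boxPoints(r),.149)
o=(h[...,0]<20)&(h[...,1]>150)&sub&(np.indices(sub.shape)[0]<114)
n,l,st,ct=cv2.connectedComponentsWithStats(o.astype(np.uint8)); print(st[1:],ct[1:])
k=1+np.argmax(st[1:,4]); r=cv2.minAreaRect(np.argwhere(l==k)[:,::-1].astype(np.float32));print('orange',r);info(cv2.boxPoints(r),.149)
g=[(218,80),(297,49),(320,130),(247,157)]
P=[atz('wrist',p,.008,s) for p in g];print('pad',np.mean(P,0),[np.linalg.norm(P[i]-P[i-1]).round(4) for i in range(4)])
cv2.imwrite('pics/w2c.png',cv2.resize(im[40:165,210:330],None,fx=4.5,fy=4.5,interpolation=cv2.INTER_CUBIC))
E
```

```text
white ((271.5, 97.0), (38.0, 29.0), 90.0)
[ 0.51027014 -0.35001483  0.149     ]
171.5 0.0334
81.5 0.0266
-6.8 0.0334
-98.5 0.0276
[[261  85  20  26 495]
 [251  91   1  19  19]
 [251 111   1   2   2]] [[270.06060606  97.48686869]
 [251.         100.        ]
 [251.         111.5       ]]
orange ((270.5, 97.5), (25.0, 19.0), 90.0)
[ 0.51039008 -0.35097195  0.149     ]
171.8 0.022
81.5 0.0175
-7.1 0.022
-98.5 0.018
pad [ 0.51218927 -0.34428705  0.008     ] [np.float64(0.1153), np.float64(0.1163), np.float64(0.1143), np.float64(0.1153)]
```

View pics/w2c.png

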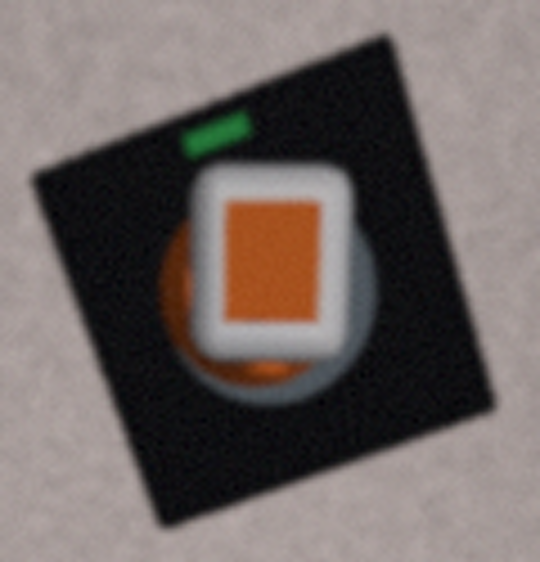

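```bash
python3 -m jog '[{"delta_rot":[0,0,0],"offset":[0,6,-30],"grip":85},{"delta_rot":[0,0,0],"offset":[0,7,-36],"grip":85},{"delta_rot":[0,0,0],"offset":[0,0,-20.6],"grip":85},{"delta_rot":[0,0,0],"offset":[0,0,0],"grip":85},{"delta_rot":[0,0,0],"offset":[0,0,0],"grip":85}]'
python3 - <<'E'
from h import *
s=read_state();print(s['tool_pos'],s['opening'])
d=np.array([.5104,-.3506,.115])-s['tool_pos'];print(rot(s['ee_rot']).as_matrix().T@d*1000)
E
```

```text
t: 4.35
tool_pos: [0.5105, -0.3517, 0.2581]
ee_rot: [0.706, 0.052, 0.705, -0.052]
force: [1.1, 0.0, 0.4]
opening: 0.085
[ 0.51047231 -0.3516752   0.2581474 ] 0.0850302627815003
[143.14655979   1.1222734   -0.3775777 ]
```

```bash
python3 -m jog '[{"delta_rot":[0,0,0],"offset":[25,1,0],"grip":85},{"delta_rot":[0,0,0],"offset":[35,0,0],"grip":85},{"delta_rot":[0,0,0],"offset":[35,0,0],"grip":85},{"delta_rot":[0,0,0],"offset":[30,0,0],"grip":85},{"delta_rot":[0,0,0],"offset":[18,0,0],"grip":85}]'
python3 -m jog '[{"delta_rot":[0,0,0],"offset":[0,0,0],"grip":70},{"delta_rot":[0,0,0],"offset":[0,0,0],"grip":60},{"delta_rot":[0,0,0],"offset":[0,0,0],"grip":55},{"delta_rot":[0,0,0],"offset":[0,0,0],"grip":50},{"delta_rot":[0,0,0],"offset":[0,0,0],"grip":46}]'
python3 - <<'E'
from h import *
s=read_state();save('s3',grab_frame('side'));save('w3',grab_frame('wrist'));print(s['tool_pos'],s['opening'])
B=cv2.imread('pics/s3.png')
cv2.imwrite('pics/s3c.png',cv2.resize(B[200:340,265:390],None,fx=4,fy=4,interpolation=cv2.INTER_CUBIC))
E
```

```text
t: 4.85
tool_pos: [0.5105, -0.35, 0.1117]
ee_rot: [0.704, 0.052, 0.706, -0.051]
force: [0.0, -0.2, -0.2]
opening: 0.0851
t: 5.35
tool_pos: [0.5108, -0.3508, 0.1154]
ee_rot: [0.706, 0.051, 0.705, -0.052]
force: [0.4, 0.3, -0.5]
opening: 0.0461
[ 0.51075852 -0.35084945  0.11536919] 0.046122246609340514
```

View pics/s3c.png

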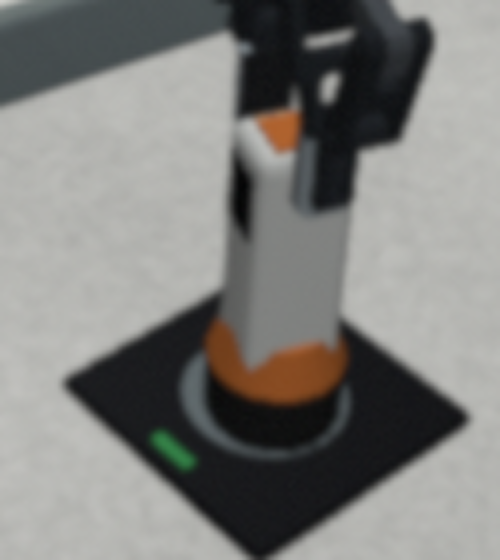

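View pics/w3.png

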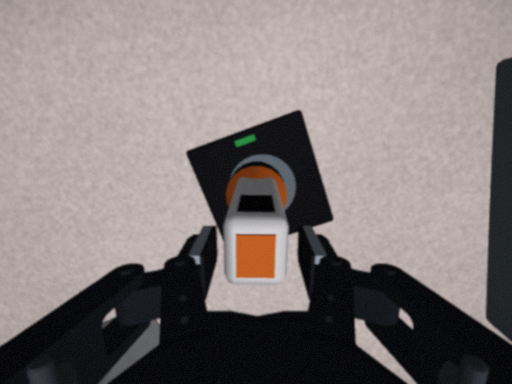

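The jaws straddle the grip centrally, with the reader top at (257,255) and the fingers at about 212 and 302. More of the disc shows on the +y side, so the reader stands a few mm off-centre toward -y. Closing.

```bash
python3 -m jog '[{"delta_rot":[0,0,0],"offset":[0,0,0],"grip":40},{"delta_rot":[0,0,0],"offset":[0,0,0],"grip":36},{"delta_rot":[0,0,0],"offset":[0,0,0],"grip":30},{"delta_rot":[0,0,0],"offset":[0,0,0],"grip":24},{"delta_rot":[0,0,0],"offset":[0,0,0],"grip":20}]'
python3 -m jog '[{"delta_rot":[0,0,0],"offset":[0,0,0],"grip":20},{"delta_rot":[0,0,0],"offset":[0,0,0],"grip":20},{"delta_rot":[0,0,0],"offset":[-5,0,0],"grip":20},{"delta_rot":[0,0,0],"offset":[-15,0,0],"grip":20},{"delta_rot":[0,0,0],"offset":[0,0,0],"grip":20}]'
python3 - <<'E'
from h import *
s=read_state();save('s4',grab_frame('side'));print(s['tool_pos'],s['opening'],s['force'])
B=cv2.imread('pics/s4.png')
cv2.imwrite('pics/s4c.png',cv2.resize(B[180:340,265:390],None,fx=3.5,fy=3.5,interpolation=cv2.INTER_CUBIC))
E
```

```text
t: 5.95
tool_pos: [0.5106, -0.3509, 0.1149]
ee_rot: [0.706, 0.051, 0.705, -0.052]
force: [-0.5, -1.8, 4.5]
opening: 0.0326
t: 6.45
tool_pos: [0.5111, -0.351, 0.1366]
ee_rot: [0.706, 0.051, 0.704, -0.052]
force: [0.7, -1.1, -1.8]
opening: 0.0326
[ 0.511119   -0.35097439  0.13656327] 0.03260851569672928 [ 0.67263528 -1.06426485 -1.83494894]
```

View pics/s4c.png

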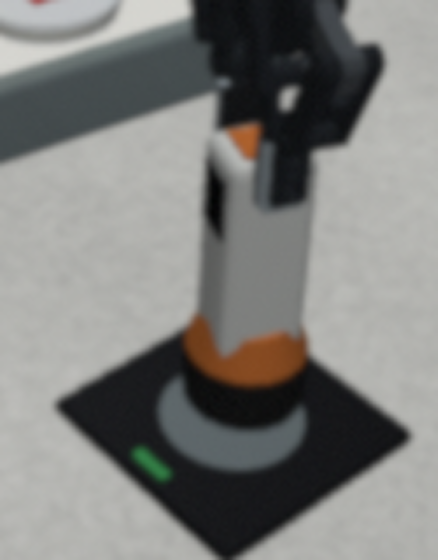

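```bash
python3 -m jog '[{"delta_rot":[0,0,0],"offset":[-15,0,0],"grip":20},{"delta_rot":[0,0,0],"offset":[-25,0,0],"grip":20},{"delta_rot":[0,0,0],"offset":[-25,0,0],"grip":20},{"delta_rot":[0,0,0],"offset":[-25,10,0],"grip":20},{"delta_rot":[0,0,0],"offset":[-12,20,0],"grip":20}]'
python3 -m jog '[{"delta_rot":[0,0,0],"offset":[0,28,1],"grip":20},{"delta_rot":[0,0,0],"offset":[0,30,1],"grip":20},{"delta_rot":[0,0,0],"offset":[0,30,1],"grip":20},{"delta_rot":[0,0,0],"offset":[0,30,1],"grip":20},{"delta_rot":[0,0,0],"offset":[0,30,1],"grip":20}]'
python3 -m jog '[{"delta_rot":[0,0,0],"offset":[0,30,1],"grip":20},{"delta_rot":[0,0,0],"offset":[0,30,0],"grip":20},{"delta_rot":[0,0,0],"offset":[0,25,0],"grip":20},{"delta_rot":[0,0,0],"offset":[0,10,0],"grip":20},{"delta_rot":[0,0,0],"offset":[0,0,0],"grip":20}]'
python3 - <<'E'
from h import *
s=read_state();save('s5',grab_frame('side'));save('t5',grab_frame('top'));print(s['tool_pos'],s['opening'],s['force'])
d=np.array([.562,-.0525,.233])-s['tool_pos'];print(rot(s['ee_rot']).as_matrix().T@d*1000)
print(rot(s['ee_rot']).as_matrix().round(4))
B=cv2.imread('pics/s5.png')
cv2.imwrite('pics/s5c.png',cv2.resize(B[50:230,180:370],None,fx=3.2,fy=3.2,interpolation=cv2.INTER_CUBIC))
E
```

```text
t: 7.0
tool_pos: [0.5151, -0.3214, 0.2392]
ee_rot: [0.706, 0.051, 0.704, -0.053]
force: [0.5, -0.2, -2.4]
opening: 0.0326
t: 7.5
tool_pos: [0.5409, -0.1728, 0.2363]
ee_rot: [0.705, 0.051, 0.706, -0.051]
force: [0.6, 0.2, -2.4]
opening: 0.0326
t: 8.0
tool_pos: [0.5558, -0.0798, 0.2364]
ee_rot: [0.705, 0.051, 0.705, -0.051]
force: [-0.1, -0.5, -2.8]
opening: 0.0328
[ 0.55576536 -0.07984035  0.23642079] 0.03278181896877709 [-0.09440451 -0.5234759  -2.81514918]
[ 3.42350413 27.95089646  2.25704533]
[[-5.000e-04  1.432e-01  9.897e-01]
 [ 2.000e-04  9.897e-01 -1.432e-01]
 [-1.000e+00  1.000e-04 -5.000e-04]]
```

View pics/s5c.png

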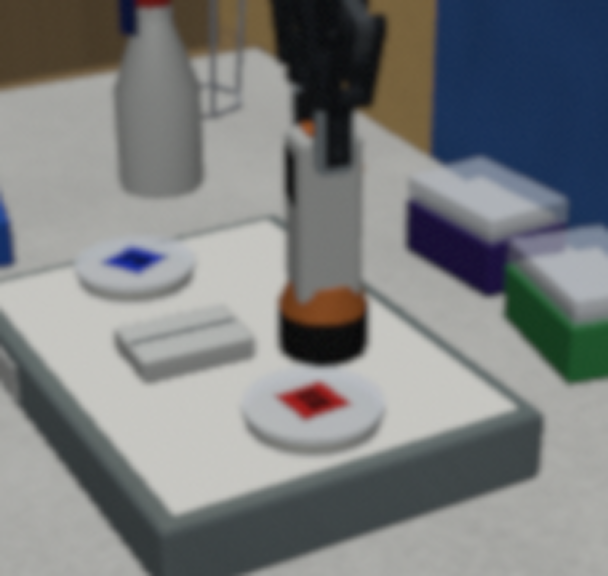

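View pics/t5.png

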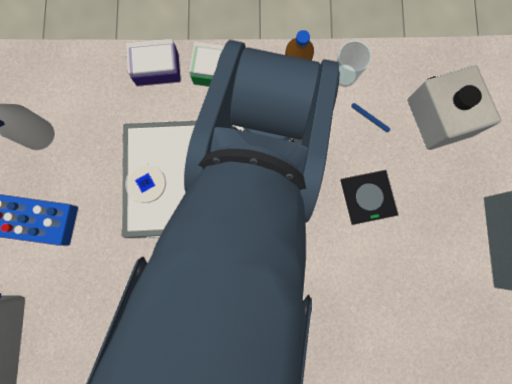

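The reader hangs upright near the red dish, about 28 mm short in y, and no dish has moved. The bare disc at (370,197) is now clear in the top view. I make the last shift and measure the disc.

```bash
python3 -m jog '[{"delta_rot":[0,0,0],"offset":[3.4,14,1.2],"grip":20},{"delta_rot":[0,0,0],"offset":[0,10,1],"grip":20},{"delta_rot":[0,0,0],"offset":[0,4,0],"grip":20},{"delta_rot":[0,0,0],"offset":[0,0,0],"grip":20},{"delta_rot":[0,0,0],"offset":[0,0,0],"grip":20}]'
python3 - <<'E'
from h import *
s=read_state();save('s6',grab_frame('side'));save('w6',grab_frame('wrist'));print(s['tool_pos'],s['opening'],s['force'])
d=np.array([.562,-.0525,.233])-s['tool_pos'];print(rot(s['ee_rot']).as_matrix().T@d*1000)
B=cv2.imread('pics/s6.png')
cv2.imwrite('pics/s6c.png',cv2.resize(B[70:220,200:350],None,fx=4,fy=4,interpolation=cv2.INTER_CUBIC))
# expected nose base outline centre / axis
b=s['tool_pos']-[0,0,.107]; print('nose base px',proj('side',[b,b+[0,0,.141],[.562,-.0525,.076]]))
a=cv2.imread('pics/t5.png').astype(int); g=a.sum(2)/3
sub=np.zeros(g.shape,bool);sub[178:217,348:392]=1
m=sub&(g>60)
# keep blob at centre
n,l,st,ct=cv2.connectedComponentsWithStats(m.astype(np.uint8)); k=l[197,370]; print(st[k],ct[k],atz('top',ct[k],.008))
E
```

```text
t: 8.6
tool_pos: [0.5623, -0.0541, 0.2331]
ee_rot: [0.705, 0.051, 0.705, -0.052]
force: [-0.3, -0.2, -2.4]
opening: 0.0328
[ 0.56226875 -0.05408233  0.23312555] 0.03275084250356628 [-0.29116364 -0.21169931 -2.41184175]
[ 0.12533975  1.52657577 -0.49559762]
nose base px [[277.98181105 153.48494255]
 [277.85736535  86.83930153]
 [277.54498772 174.5039756 ]]
[356 183  28  28 613] [369.26427406 196.53344209] [ 0.51115332 -0.34531237  0.008     ]
```

View pics/s6c.png

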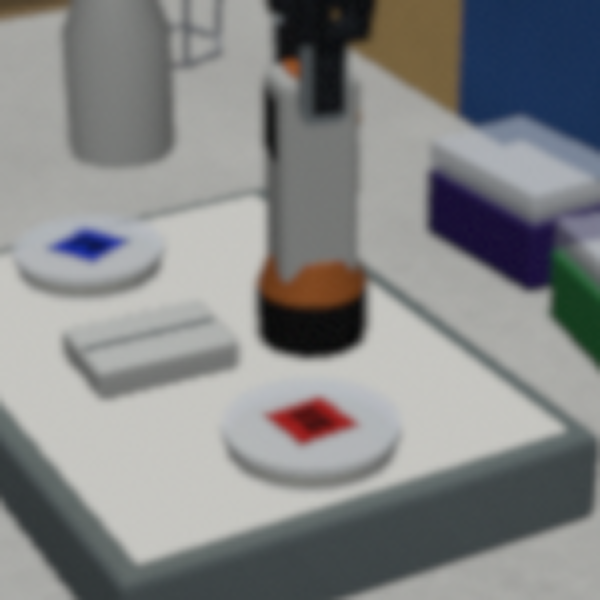

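View pics/w6.png

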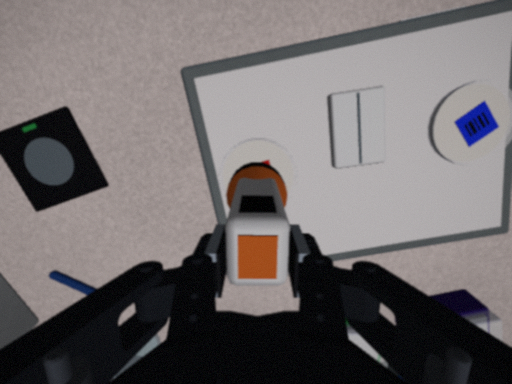

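In the side view the nose's centre column, about 278, matches the label's (278). The nose base is at the predicted row within about 1.5 px. A 1.5 mm nudge, then hold for about 3 s.

```bash
python3 -m jog '[{"delta_rot":[0,0,0],"offset":[0,1.2,-0.4],"grip":20},{"delta_rot":[0,0,0],"offset":[0,0,0],"grip":20},{"delta_rot":[0,0,0],"offset":[0,0,0],"grip":20},{"delta_rot":[0,0,0],"offset":[0,0,0],"grip":20},{"delta_rot":[0,0,0],"offset":[0,0,0],"grip":20}]'
python3 -m jog '[{"delta_rot":[0,0,0],"offset":[0,0,0],"grip":20},{"delta_rot":[0,0,0],"offset":[0,0,0],"grip":20},{"delta_rot":[0,0,0],"offset":[0,0,0],"grip":20},{"delta_rot":[0,0,0],"offset":[0,0,0],"grip":20},{"delta_rot":[0,0,0],"offset":[0,0,0],"grip":20}]'
python3 -m jog '[{"delta_rot":[0,0,0],"offset":[0,0,0],"grip":20},{"delta_rot":[0,0,0],"offset":[0,0,0],"grip":20},{"delta_rot":[0,0,0],"offset":[0,0,0],"grip":20},{"delta_rot":[0,0,0],"offset":[0,0,0],"grip":20},{"delta_rot":[0,0,0],"offset":[0,0,0],"grip":20}]'
python3 -m jog '[{"delta_rot":[0,0,0],"offset":[0,0,0],"grip":20},{"delta_rot":[0,0,0],"offset":[0,0,0],"grip":20},{"delta_rot":[0,0,0],"offset":[0,0,0],"grip":20},{"delta_rot":[0,0,0],"offset":[0,0,0],"grip":20},{"delta_rot":[0,0,0],"offset":[0,0,0],"grip":20}]'
python3 -m jog '[{"delta_rot":[0,0,0],"offset":[0,0,0],"grip":20},{"delta_rot":[0,0,0],"offset":[0,0,0],"grip":20},{"delta_rot":[0,0,0],"offset":[0,0,0],"grip":20},{"delta_rot":[0,0,0],"offset":[0,0,0],"grip":20},{"delta_rot":[0,0,0],"offset":[0,0,0],"grip":20}]'
python3 -m jog '[{"delta_rot":[0,0,0],"offset":[0,0,0],"grip":20},{"delta_rot":[0,0,0],"offset":[0,0,0],"grip":20},{"delta_rot":[0,0,0],"offset":[0,0,0],"grip":20},{"delta_rot":[0,0,0],"offset":[0,0,0],"grip":20},{"delta_rot":[0,0,0],"offset":[0,0,0],"grip":20}]'
```

```text
t: 9.2
tool_pos: [0.562, -0.0528, 0.2331]
ee_rot: [0.705, 0.052, 0.705, -0.052]
force: [-1.6, -0.4, -2.6]
opening: 0.0326
t: 9.7
tool_pos: [0.562, -0.0527, 0.2331]
ee_rot: [0.705, 0.051, 0.705, -0.051]
force: [0.3, 0.4, -2.5]
opening: 0.0324
t: 10.2
tool_pos: [0.562, -0.0527, 0.2331]
ee_rot: [0.705, 0.051, 0.705, -0.052]
force: [0.3, -0.6, -2.3]
opening: 0.0326
t: 10.7
tool_pos: [0.562, -0.0527, 0.2331]
ee_rot: [0.705, 0.051, 0.705, -0.051]
force: [0.6, -0.1, -1.9]
opening: 0.0328
t: 11.2
tool_pos: [0.562, -0.0527, 0.2331]
ee_rot: [0.705, 0.052, 0.705, -0.052]
force: [-0.0, -0.5, -1.9]
opening: 0.0328
t: 11.7
tool_pos: [0.562, -0.0527, 0.2331]
ee_rot: [0.705, 0.051, 0.705, -0.052]
force: [0.8, -0.4, -3.1]
opening: 0.0325
```

```bash
python3 -m jog '[{"delta_rot":[0,0,0],"offset":[-8,-10,0],"grip":20},{"delta_rot":[0,0,0],"offset":[0,-22,-1],"grip":20},{"delta_rot":[0,0,0],"offset":[0,-30,-1],"grip":20},{"delta_rot":[0,0,0],"offset":[0,-30,-1],"grip":20},{"delta_rot":[0,0,0],"offset":[0,-30,-1],"grip":20}]'
python3 -m jog '[{"delta_rot":[0,0,0],"offset":[0,-30,-1],"grip":20},{"delta_rot":[0,0,0],"offset":[0,-30,-1],"grip":20},{"delta_rot":[0,0,0],"offset":[0,-30,-1],"grip":20},{"delta_rot":[0,0,0],"offset":[0,-30,-1],"grip":20},{"delta_rot":[0,0,0],"offset":[0,-25,0],"grip":20}]'
python3 -m jog '[{"delta_rot":[0,0,0],"offset":[20,-18,-1],"grip":20},{"delta_rot":[0,0,0],"offset":[25,-10,0],"grip":20},{"delta_rot":[0,0,0],"offset":[20,-2,0],"grip":20},{"delta_rot":[0,0,0],"offset":[0,0,0],"grip":20},{"delta_rot":[0,0,0],"offset":[0,0,0],"grip":20}]'
python3 - <<'E'
from h import *
s=read_state();save('t7',grab_frame('top'));save('s7',grab_frame('side'));print(s['tool_pos'],s['opening'],s['force'])
d=np.array([.511,-.3452,.1155])-s['tool_pos'];print(rot(s['ee_rot']).as_matrix().T@d*1000)
print(rot(s['ee_rot']).as_matrix().round(4))
B=cv2.imread('pics/s7.png')
cv2.imwrite('pics/s7c.png',cv2.resize(B[150:340,265:400],None,fx=3.1,fy=3.1,interpolation=cv2.INTER_CUBIC))
E
```

```text
t: 12.2
tool_pos: [0.54, -0.1746, 0.2418]
ee_rot: [0.705, 0.051, 0.705, -0.052]
force: [0.5, 0.1, -2.5]
opening: 0.0324
t: 12.7
tool_pos: [0.5146, -0.318, 0.2418]
ee_rot: [0.705, 0.052, 0.705, -0.052]
force: [1.2, -0.6, -3.3]
opening: 0.0326
t: 13.2
tool_pos: [0.51, -0.3457, 0.177]
ee_rot: [0.705, 0.051, 0.705, -0.052]
force: [0.1, 0.9, -2.6]
opening: 0.0329
[ 0.51002504 -0.34572813  0.17700326] 0.03289177143889166 [ 0.12612891  0.8562539  -2.63012821]
[61.50345155  0.67983247  0.86257933]
[[ 4.000e-04  1.455e-01  9.894e-01]
 [-3.000e-04  9.894e-01 -1.455e-01]
 [-1.000e+00 -3.000e-04  4.000e-04]]
```

View pics/s7c.png

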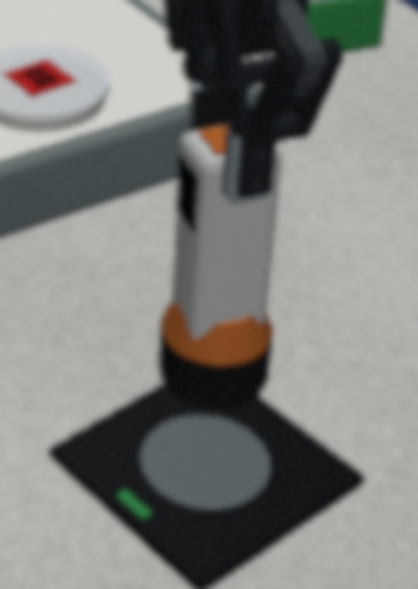

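```bash
python3 - <<'E'
from h import *
s=read_state();b=s['tool_pos']-[0,0,.107]
im=cv2.imread('pics/s7.png');c=cv2.cvtColor(im,cv2.COLOR_BGR2HSV)
f=lambda P:(proj('side',P)-[265,150]+.34)*3.1
ang=np.linspace(0,2*np.pi,120)
circ=lambda c,r,z:np.array([[c[0]+r*np.cos(t),c[1]+r*np.sin(t),z] for t in ang])
Z=cv2.imread('pics/s7c.png')
for P,col in [(circ(b,.028,b[2]),(0,255,0)),(circ(b,.028,b[2]+.03),(0,255,0)),(circ([.511,-.3452],.034,.008),(0,0,255))]:
    cv2.polylines(Z,[np.round(f(P)).astype(np.int32)],True,col,1)
cv2.imwrite('pics/s7d.png',Z)
E
```

```text
(no output)
```

View pics/s7d.png

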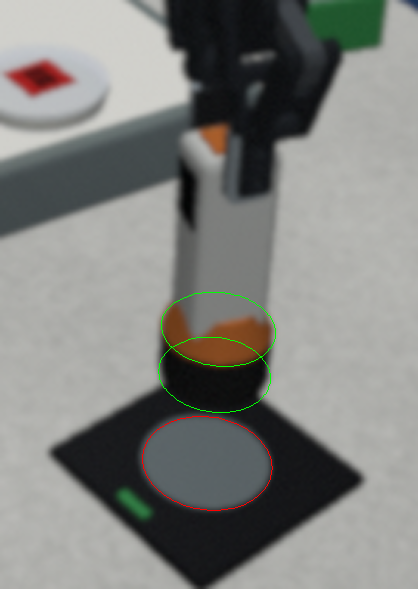

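The overlay agrees: the predicted disc fits the printed one, and the nose outline fits within 1–2 px. I descend and feel for contact.

```bash
python3 -m jog '[{"delta_rot":[0,0,0],"offset":[12,0.5,0.8],"grip":20},{"delta_rot":[0,0,0],"offset":[18,0,0],"grip":20},{"delta_rot":[0,0,0],"offset":[15,0,0],"grip":20},{"delta_rot":[0,0,0],"offset":[7,0,0],"grip":20},{"delta_rot":[0,0,0],"offset":[0,0,0],"grip":20}]'
python3 -m jog '[{"delta_rot":[0,0,0],"offset":[2,0,0],"grip":20},{"delta_rot":[0,0,0],"offset":[1.5,0,0],"grip":20},{"delta_rot":[0,0,0],"offset":[1,0,0],"grip":20},{"delta_rot":[0,0,0],"offset":[1,0,0],"grip":20},{"delta_rot":[0,0,0],"offset":[0,0,0],"grip":20}]'
```

```text
t: 13.8
tool_pos: [0.5105, -0.3445, 0.123]
ee_rot: [0.705, 0.052, 0.706, -0.051]
force: [-0.0, -0.1, -3.1]
opening: 0.0327
t: 14.3
tool_pos: [0.5108, -0.3449, 0.1186]
ee_rot: [0.705, 0.051, 0.705, -0.052]
force: [0.7, 0.8, -2.5]
opening: 0.0324
```

```bash
python3 -m jog '[{"delta_rot":[0,0,0],"offset":[0.8,0,0],"grip":20},{"delta_rot":[0,0,0],"offset":[0.8,0,0],"grip":20},{"delta_rot":[0,0,0],"offset":[0.8,0,0],"grip":20},{"delta_rot":[0,0,0],"offset":[0,0,0],"grip":20},{"delta_rot":[0,0,0],"offset":[0,0,0],"grip":20}]'
python3 -m jog '[{"delta_rot":[0,0,0],"offset":[0.5,0,0],"grip":20},{"delta_rot":[0,0,0],"offset":[0.5,0,0],"grip":20},{"delta_rot":[0,0,0],"offset":[0,0,0],"grip":20},{"delta_rot":[0,0,0],"offset":[0,0,0],"grip":20},{"delta_rot":[0,0,0],"offset":[0,0,0],"grip":20}]'
```

```text
t: 14.8
tool_pos: [0.5108, -0.3449, 0.1161]
ee_rot: [0.705, 0.052, 0.705, -0.051]
force: [-0.5, -0.1, -2.6]
opening: 0.0325
t: 15.3
tool_pos: [0.5108, -0.3449, 0.1152]
ee_rot: [0.705, 0.052, 0.705, -0.051]
force: [-0.1, -0.1, -2.7]
opening: 0.0327
```

```bash
python3 -m jog '[{"delta_rot":[0,0,0],"offset":[0.4,0,0],"grip":20},{"delta_rot":[0,0,0],"offset":[0,0,0],"grip":20},{"delta_rot":[0,0,0],"offset":[0,0,0],"grip":20},{"delta_rot":[0,0,0],"offset":[0,0,0],"grip":20},{"delta_rot":[0,0,0],"offset":[0,0,0],"grip":20}]'
python3 - <<'E'
from h import *
s=read_state();save('s8',grab_frame('side'));print(s['tool_pos'],s['force'])
im=cv2.imread('pics/s8.png')[220:340,275:390];Z=cv2.resize(im,None,fx=5,fy=5,interpolation=cv2.INTER_CUBIC)
cv2.imwrite('pics/s8c.png',Z)
E
```

```text
t: 15.8
tool_pos: [0.5109, -0.345, 0.1149]
ee_rot: [0.705, 0.051, 0.705, -0.052]
force: [0.7, -0.1, -0.6]
opening: 0.0328
[ 0.51089087 -0.34496996  0.11491575] [ 0.67975044 -0.11200254 -0.64970964]
```

View pics/s8c.png

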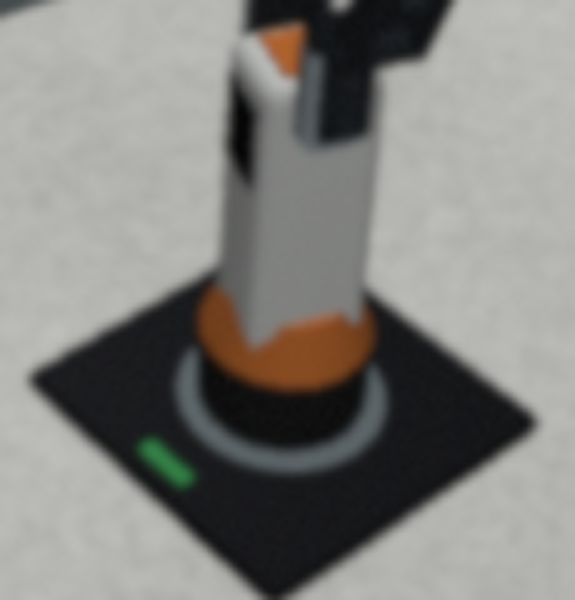

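The ring round the nose is even, and the vertical force rose about 2 N, so contact has begun. I press a hair more and open gently.

```bash
python3 -m jog '[{"delta_rot":[0,0,0],"offset":[0.3,0,0],"grip":20},{"delta_rot":[0,0,0],"offset":[0,0,0],"grip":20},{"delta_rot":[0,0,0],"offset":[0,0,0],"grip":20},{"delta_rot":[0,0,0],"offset":[0,0,0],"grip":32},{"delta_rot":[0,0,0],"offset":[0,0,0],"grip":34}]'
python3 -m jog '[{"delta_rot":[0,0,0],"offset":[0,0,0],"grip":36},{"delta_rot":[0,0,0],"offset":[0,0,0],"grip":40},{"delta_rot":[0,0,0],"offset":[0,0,0],"grip":46},{"delta_rot":[0,0,0],"offset":[0,0,0],"grip":56},{"delta_rot":[0,0,0],"offset":[0,0,0],"grip":70}]'
python3 -m jog '[{"delta_rot":[0,0,0],"offset":[0,0,0],"grip":80},{"delta_rot":[0,0,0],"offset":[0,0,0],"grip":85},{"delta_rot":[0,0,0],"offset":[0,0,0],"grip":85},{"delta_rot":[0,0,0],"offset":[0,0,0],"grip":85},{"delta_rot":[0,0,0],"offset":[0,0,0],"grip":85}]'
python3 - <<'E'
from h import *
s=read_state();save('w9',grab_frame('wrist'))
E
```

```text
t: 16.35
tool_pos: [0.511, -0.345, 0.1146]
ee_rot: [0.705, 0.051, 0.705, -0.052]
force: [-0.2, -0.9, 1.6]
opening: 0.0346
t: 16.85
tool_pos: [0.5108, -0.3448, 0.1144]
ee_rot: [0.705, 0.052, 0.705, -0.051]
force: [-0.7, 0.4, -0.5]
opening: 0.0687
t: 17.35
tool_pos: [0.5109, -0.3449, 0.1145]
ee_rot: [0.705, 0.052, 0.705, -0.051]
force: [0.4, -0.4, 0.1]
opening: 0.085
```

View pics/w9.png

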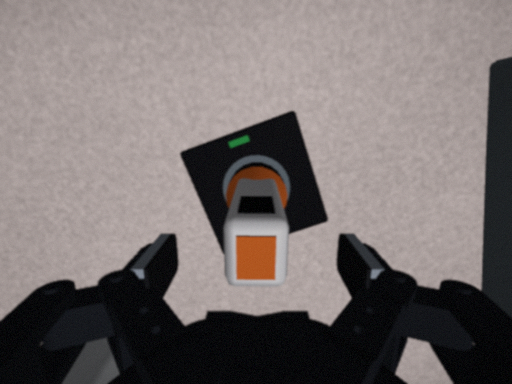

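The reader stands free at (256,250), with open fingers clear on both sides at about 165 and 350. I retreat straight up, then toward the base.

```bash
python3 -m jog '[{"delta_rot":[0,0,0],"offset":[-10,0,0],"grip":85},{"delta_rot":[0,0,0],"offset":[-25,0,0],"grip":85},{"delta_rot":[0,0,0],"offset":[-35,0,0],"grip":85},{"delta_rot":[0,0,0],"offset":[-40,0,0],"grip":85},{"delta_rot":[0,0,0],"offset":[-40,0,0],"grip":85}]'
python3 -m jog '[{"delta_rot":[0,0,0],"offset":[0,0,-30],"grip":85},{"delta_rot":[0,0,0],"offset":[0,0,-40],"grip":85},{"delta_rot":[0,0,0],"offset":[0,0,-40],"grip":85},{"delta_rot":[0,0,0],"offset":[0,0,-20],"grip":85},{"delta_rot":[0,0,0],"offset":[0,0,0],"grip":85}]'
python3 - <<'E'
from h import *
s=read_state();save('s10',grab_frame('side'));save('t10',grab_frame('top'));print(s['tool_pos'],s['t'])
im=cv2.imread('pics/s10.png')[220:340,275:390];Z=cv2.resize(im,None,fx=5,fy=5,interpolation=cv2.INTER_CUBIC)
cv2.imwrite('pics/s10c.png',Z)
E
```

```text
t: 17.9
tool_pos: [0.5106, -0.3448, 0.2669]
ee_rot: [0.705, 0.051, 0.705, -0.052]
force: [0.4, -0.2, -0.0]
opening: 0.0852
t: 18.4
tool_pos: [0.3805, -0.3258, 0.2657]
ee_rot: [0.705, 0.052, 0.705, -0.052]
force: [1.2, 0.2, 0.5]
opening: 0.0851
[ 0.38054136 -0.32581335  0.2656875 ] 18.4
```

View pics/s10.png

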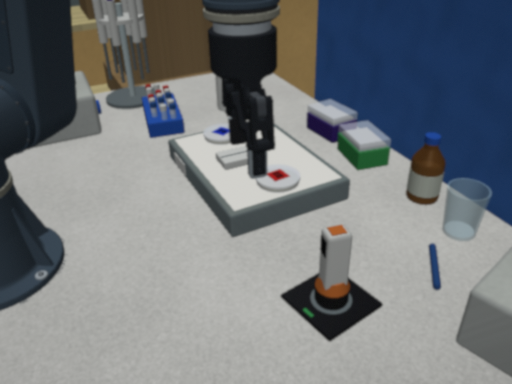

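View pics/t10.png

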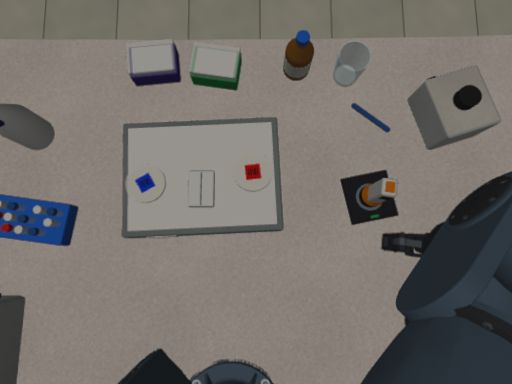

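View pics/s10c.png

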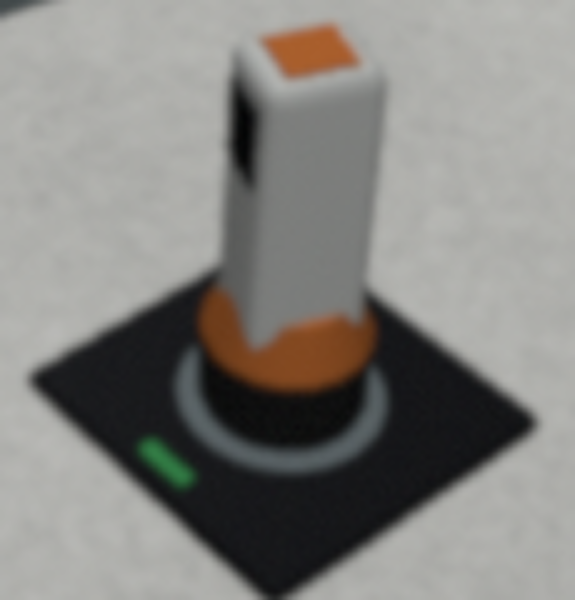

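The reader stands upright and centred on the disc, with an even ring all round at about (331,298). The dishes are where they were, red at (252,172) and blue at (145,183) in the top view, and the arm is clear. Handing in.

```bash
python3 - <<'E'
from h import *
im=cv2.imread('pics/t10.png')[:,:,::-1].astype(int)
m=(im[...,0]>120)&(im[...,1]<70)&(im[...,2]<70);m[:150]=0;m[195:]=0;m[:,:230]=0;m[:,275:]=0
M=cv2.moments(cv2.convexHull(np.argwhere(m)[:,::-1].astype(np.int32)));print(M['m10']/M['m00'],M['m01']/M['m00'])
print(sign_off())
E
```

```text
252.3910093299406 171.3910093299406
the job is handed in; nothing more can be done
None
```

The job is done and handed in at about 18.4 s. I lifted the reader off its pad and held it about 50 mm above the red label for about 2.5 s. Then I stood it back on the middle of the pad, let go and backed the arm away.

- **Aim:** the tool stayed still to about 0.1 mm during the hold. Its position was within about 1 mm of the measured label centre.
- **Dishes:** the red label's pixel centre is identical before and after. The blue dish looks unmoved in the picture; I did not measure it.
- **Reader on the pad:** the side view shows an even grey ring around the nose. Contact force on setting down was only a few newtons. The reader had started about 5 mm off centre, and I corrected that.
- **Small disagreement:** in the side view the nose looked 1–2 px (roughly 3 mm) higher than predicted while held. It touched the pad at the height I expected, so I put this down to calibration.

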